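Snap the flat rammer out of its clip and stand it in the core box

TASK

Take the flat-butted rammer (the one with the round steel foot) by its handle and snap it forward out of its sprung clip on the tool rack, then set it down upright, foot first, on the floor of the red core box half's cavity and let go; do not drop it in. Leave the wedge-footed peen rammer where it is in its clip.

Things in the scene. Friction and masses are not known exactly. Their poses are not given: they have to be found in the camera images.
- rammer: flat-butted rammer, upright in one of the rack's 3 clips (which varies), foot on the rack's base plate. 225 mm long: round flat steel foot 50 mm dia., 32 mm tall; steel collar 32 mm dia. up to 44 mm; plain round hardwood handle 26 mm dia. to the top. 0.3 to 0.45 kg, mostly in the foot. The foot is wider than the clip, so it cannot lift out. Origin: centre of the foot's underside; z up the handle.
- peen_rammer: peen rammer in another clip: same handle and length, but its foot is a thin steel blade 50 x 12 mm, 32 mm tall, long side front to back. Stays in its clip. Origin: centre of underside; z up. (The third clip holds a like tool whose steel tip is no wider than its handle.)
- rack: fixed steel rack of 3 sprung C-clips. Origin on the bench under the middle clip's centre; x to its back, y along the row, z up. Clips at x 0, y -85, 0, 85 mm, mouths to -x (forward). Base plate 8 mm thick, x -30 to 55, y +-125 mm. Clips and the bar behind them are 128 to 152 mm high; handles stand free from there to 233 mm. A 4 to 8 N pull opens a clip; bar clear 45 mm forward.
- core_box: red-painted aluminium core box half, fixed to the bench, 130 mm (x) by 116 mm (y), rim 45 mm above the bench; one open rectangular cavity in its middle, 90 mm (x) by 80 mm (y), flat floor 10 mm above the bench. Origin: on the bench, under the cavity's centre; z up.

How it is judged:
On the way:
1. the flat-butted rammer is out of its clip, its foot more than 35 mm forward of the clip line (x of rammer in the frame of rack below -0.035 m), for 0.1 s.
At the end, for the whole second after the job is handed in: The flat-butted rammer stands upright (within 0.1 rad) and at rest on the floor of the core box's cavity: its foot within 30 mm of the cavity's centre (anywhere in the cavity) and no more than 4 mm above the floor. The peen rammer is within 20 mm of its start, in its clip (horizontal distance between rammer and core_box below 0.03 m and z of rammer in the frame of core_box below 0.014 m and angle between rammer's own z axis and vertical below 0.1 rad and linear speed of rammer below 0.02 m/s and distance of peen_rammer from where it was at the start of the episode below 0.02 m); the robot touches nothing.
It fails at once if the peen rammer is taken from its clip (moved more than 30 mm) (distance of peen_rammer from where it was at the start of the episode above 0.03 m).
It fails at once if the rammer is dropped into the core box (let go more than about 25 mm up: falling faster than 0.7 m/s there, not held) (horizontal distance between rammer and core_box below 0.05 m and linear speed of rammer above 0.7 m/s and contact force between the fingers and rammer below 0.5 N).
It also fails if it takes over 42 s, if anything falls off the work surface, if the arm or the gripper's body presses on something with over 40 N, if the wrist force passes 120 N, or if a joint passes its speed limit or range.

ROBOT

A 6-joint arm with a two-finger parallel gripper is mounted at the origin on the work surface. World frame = base frame: x ahead of the robot, y to its left, z up, the work surface at z = 0. Lengths are in m, angles in rad, forces in N, time in s.
With the tool pointing down it reaches from about 0.375 to 0.925 m from the base axis. Payload 5.7 kg.
Tool frame: the origin (TCP) lies at the centre of the arm's flange, where the gripper is bolted on; the fingertips stand manip.tcp_to_tips ahead of it and the grasp point (between the pads) lies 163 mm ahead of it (manip.tcp_to_tips is the distance from the TCP to the fingertips, in m); z points along the fingers, y is the line along which they close (so a half turn about z gives the same grasp; the last joint's range is limited). The gripper opens to 88 mm and grips with 3 to 60 N. Pads are 20 mm wide; open, the fingers measure 115 mm over their backs; the gripper's body (75 mm by 178 mm) begins 61 mm behind the grasp point.
Start: joints at [-1.456, 0.359, 1.51, -0, 1.272, -0.115], TCP at [0.137, -0.584, 0.405] pointing down, gripper open.
Joint ranges: [-2.97, 2.97], [-1.01, 2.36], [0.21, 2.38], [-0.96, 4.11], [0.2, 2.71], [-2.98, 2.98]. Speed limits (rad/s): [2.39, 2.39, 3.14, 3.14, 3.14, 3.14].

INTERFACE

Orientations are given as a rotation vector (axis times angle).
In Python, from bench import manip gives the robot as it stands. The module is installed in compiled form; this text tells all that it offers.
- The arm moves only by the tool arm_command, never from a script. Its argument "commands" is a list of rows, each a list of 7 numbers: the shift along the tool's x, y, z in units of 0.2 m (1.0 is 0.2 m), then the turn, a rotation vector about the tool's x, y, z in units of pi/2 rad (1.0 is pi/2 rad), then the gripper's target within -1 to 1 (fully open at 1, half-way at 0, shut at -1). In form: [[x, y, z, wx, wy, wz, jaw], ...]. A call has 1 to 5 rows; each row is the pose to reach, as a shift and turn from the pose commanded when the call began, along the tool's axes at that moment; what a row does not reach only later rows make up. A row lasts 1/8 s, in which the tool goes at most 62.5 mm and 10.7 degrees, less where a joint would pass 70% of its speed; a pose out of reach is approached as far as the arm can. A call with a number of a shift or a turn outside -1 to 1 is refused whole. A call with a gripper value outside its range is refused whole. The fingers move at their own pace and stop on an object; the grip force is fixed at half the most. Time passes only in rows, so rows that repeat a pose let the fingers close. It gives the time, the measured TCP pose, the force, the opening and the grip force at its end, in the units of the state.
- manip.observe(): the state, without advancing time (a new reading comes with each control period).
- manip.grab_frame(name): name is "side" or "top"; returns the picture (480x640x3 uint8, red, green, blue); there is no depth.
- manip.calibration(name): a dict with "intrinsics" (3x3 intrinsics, pixels), "k1" (the pictures are not rectified: a ray, as slopes to the right and down, at radius r is drawn at 1 + k1 r^2 times it, then the intrinsics apply), "extrinsics" (4x4, takes a point from world to camera coordinates). Camera axes: x right, y up, looking along -z (the intrinsics and any distortion apply to the point x, -y, -z); pixel columns grow to the right and rows downward; lengths in m; the calibration is good to about 2 mm. A picture is of the moment at which its call begins. calibration takes no time and is no camera call.
- manip.job_done(): hands the job in; it is judged then, once.
The state is a dict: "clock": time; "joints": joint angles; "dq": joint speeds; "tau": joint torques, N m; "ee_pos": TCP position; "orientation": TCP orientation; "wrist_force": force on the tool from outside, world axes, zero at the start; "ft_torque": the same for the moment, N m; "gripper_width": finger opening in m; "grip_force": force on a finger pad.
Only numpy, scipy, OpenCV 4.12 (cv2) and the standard library are available. Lean on these libraries where they do the work, as an engineer would, in place of code of your own. Each camera call takes 0.05 s, during which the arm holds its last target. There are 200 camera calls.

## Working session

There is one attempt and no reset: what is moved stays moved. The work goes in short steps, Python scripts to look and compute and a tool call to move; the robot and the scene stay as the last step left them, time stands still between calls to the robot, and variables do not carry over. Pictures are saved under pics/ and viewed, at most 10 in all, crops included, and the job is handed in when it is done.

Besides the shell and the picture viewer there is one more tool, called by a JSON object that holds its "name" and its "arguments". arm_command: Moves the arm, as the interface text tells. Shifts and turns lie within -1 to 1; 1 stands for 0.2 m of shift or pi/2 rad of turn. Its arguments: {"type":"object","properties":{"commands":{"type":"array","items":{"type":"array","items":{"type":"number"}}}},"required":["commands"]}

```bash
mkdir -p pics
python3 - <<'E'
from bench import manip
import cv2
for n in("side","top"):
    cv2.imwrite(f"pics/{n}0.png",manip.grab_frame(n)[:,:,::-1]); c=manip.calibration(n); print(n,c)
print(manip.observe(),manip.tcp_to_tips)
E
```

```text
side {'intrinsics': array([[502.81667716,   0.        , 312.92584195],
       [  0.        , 502.81667716, 242.24921519],
       [  0.        ,   0.        ,   1.        ]]), 'k1': -0.11990970930713976, 'extrinsics': array([[ 0.83790335, -0.54527127, -0.02443785, -0.47311204],
       [ 0.30503834,  0.43067607,  0.84939374, -0.18886443],
       [-0.45262521, -0.71916435,  0.52719357, -0.58246648],
       [ 0.        ,  0.        ,  0.        ,  1.        ]])}
top {'intrinsics': array([[445.46818854,   0.        , 319.74464442],
       [  0.        , 445.46818854, 241.4241099 ],
       [  0.        ,   0.        ,   1.        ]]), 'k1': 0.029662478380761928, 'extrinsics': array([[ 1.31291243e-02, -9.99766435e-01, -1.71668722e-02,
         6.88017277e-04],
       [ 9.81840552e-01,  9.64047284e-03,  1.89462904e-01,
        -5.65954072e-01],
       [-1.89253155e-01, -1.93426133e-02,  9.81737799e-01,
        -6.67657025e-01],
       [ 0.00000000e+00,  0.00000000e+00,  0.00000000e+00,
         1.00000000e+00]])}
{'clock': 0.1, 'joints': array([-1.45610954e+00,  3.59407037e-01,  1.51131023e+00,  1.51240820e-05,
        1.27249663e+00, -1.15094061e-01]), 'dq': array([ 8.33383385e-04, -7.02656813e-04, -2.51063986e-03,  1.84593536e-05,
        1.35669216e-03, -1.85551021e-04]), 'tau': array([-1.88462468e-05, -5.16359210e+01, -2.71406615e+01,  6.75332732e-02,
        2.76527368e-02, -2.73040496e-05]), 'ee_pos': array([ 0.13662035, -0.58390923,  0.40391417]), 'orientation': array([-3.11927149e+00, -3.59952575e-01, -2.32086413e-05]), 'wrist_force': array([ 0.34452529,  0.23164343, -0.90966512]), 'ft_torque': array([-0.07354128,  0.00055282,  0.03138807]), 'grip_force': 0.0, 'gripper_width': 0.08785428052380874} 0.182
```

View pics/side0.png

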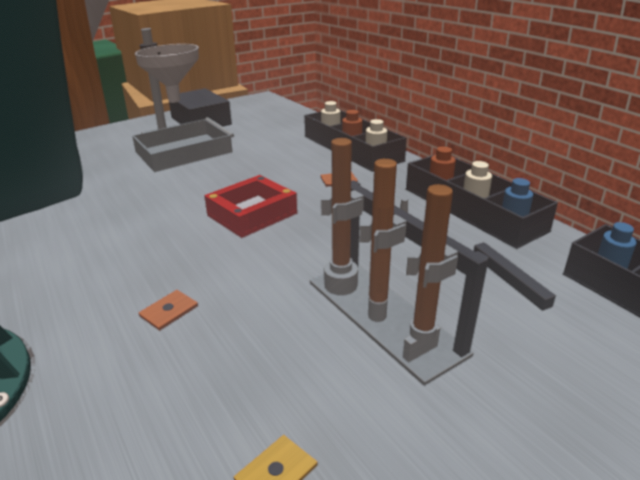

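View pics/top0.png

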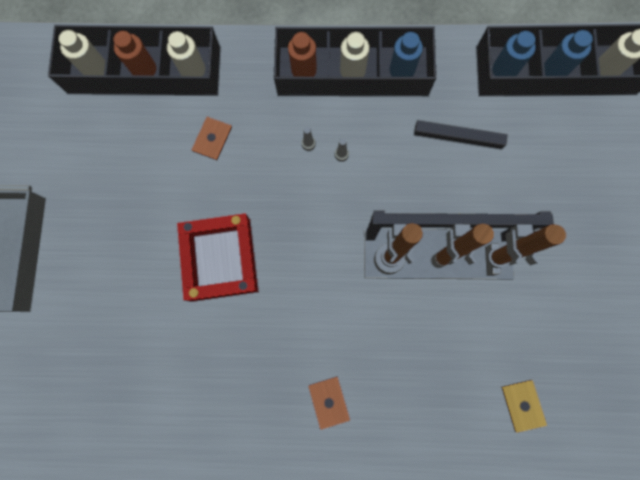

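The top view shows the flat rammer in the left-hand clip: handle top at (413,232), foot at (390,259). The red box rim has corners (178,223), (247,214), (257,291) and (184,300), and the plate's front edge runs (365,278)-(513,278). The side view agrees, with the handle top at (342,142) and the round foot at (341,275).

```bash
cat > h.py <<'E'
from bench import manip
import numpy as np, cv2
from scipy.spatial.transform import Rotation as R
def ray(n,uv):
    c=manip.calibration(n);K=c["intrinsics"];E=c["extrinsics"]
    p=cv2.undistortPoints(np.array([[uv]],float),K,np.array([c["k1"],0,0,0.]))[0,0]
    d=E[:3,:3].T@np.array([p[0],-p[1],-1]); o=-E[:3,:3].T@E[:3,3]; return o,d
def at(n,uv,z):
    o,d=ray(n,uv); return (o+d*(z-o[2])/d[2])[:2]
def proj(n,P):
    c=manip.calibration(n);q=c["extrinsics"][:3,:3]@P+c["extrinsics"][:3,3]
    s=np.array([q[0],-q[1]])/-q[2]; s=s*(1+c["k1"]*(s@s)); return (c["intrinsics"]@[*s,1])[:2]
def step(P,psi=None):
    s=manip.observe();T=R.from_rotvec(s["orientation"]);
    print("tcp",s["ee_pos"].round(4),"shift units",(T.inv().apply(np.array(P)-s["ee_pos"])/.2).round(3))
    if psi is not None:
        G=R.from_matrix(np.array([[np.cos(psi),np.sin(psi),0],[np.sin(psi),-np.cos(psi),0],[0,0,-1]]).T.T)
        print("turn",((T.inv()*G).as_rotvec()/(np.pi/2)).round(3))
E
python3 - <<'E'
from h import *
np.set_printoptions(precision=4,suppress=True)
print("top",at("top",(413,232),.233),at("side",(342,142),.233))
print("foot",at("top",(390,259),.04))
for u in((483,235),(556,235)):print("others",at("top",u,.233))
for u in((385,162),(439,189)):print("others side",at("side",u,.233))
a,b=at("top",(365,278),.008),at("top",(513,278),.008);print("plate",a,b)
b4=[at("top",u,.045) for u in((178,223),(247,214),(257,291),(184,300))];print("box",b4,np.mean(b4,0))
b4=[at("side",u,.045) for u in((206,194),(260,178),(297,192),(244,211))];print("box side",np.mean(b4,0))
E
```

```text
top [ 0.5441 -0.109 ] [ 0.5403 -0.1142]
foot [ 0.5405 -0.1077]
others [ 0.5412 -0.1925]
others [ 0.542  -0.2783]
others side [ 0.5422 -0.1944]
others side [ 0.5416 -0.2796]
plate [ 0.5124 -0.0694] [ 0.5155 -0.3168]
box [array([0.5965, 0.2429]), array([0.613, 0.129]), array([0.4854, 0.1073]), array([0.4699, 0.2238])] [0.5412 0.1758]
box side [0.5448 0.1755]
```

Run:
```python
from h import *
step((.542,-.110,.45),np.pi/2)
```

```text
tcp [ 0.1366 -0.5839  0.4039] shift units [ 2.513 -1.846 -0.227]
turn [-0.001 -0.001 -0.854]
```

{"name": "arm_command", "arguments": {"commands": [[0.1,-0.07,-0.23,0,0,0,1],[0.35,-0.26,-0.23,0,0,0,1],[0.6,-0.44,-0.23,0,0,0,1],[0.85,-0.62,-0.23,0,0,0,1],[1,-0.73,-0.23,0,0,0,1]]}}

```text
clock: 0.72
ee_pos: [0.2993, -0.394, 0.4504]
orientation: [-3.119, -0.362, -0.0]
wrist_force: [-0.2, -0.4, -0.3]
gripper_width: 0.0881
grip_force: 0.0
```

{"name": "arm_command", "arguments": {"commands": [[0.25,-0.18,0,0,0,0,1],[0.5,-0.37,0,0,0,0,1],[0.75,-0.55,0,0,0,0,1],[1,-0.73,0,0,0,0,1],[1,-0.73,0,0,0,0,1]]}}

```text
clock: 1.35
ee_pos: [0.4615, -0.2056, 0.4503]
orientation: [-3.118, -0.369, -0.001]
wrist_force: [-0.6, -0.1, -0.6]
gripper_width: 0.0879
grip_force: 0.0
```

Run:
```python
from h import *
step((.542,-.110,.45),np.pi/2); print(manip.observe()["clock"])
```

```text
tcp [ 0.4615 -0.2056  0.4503] shift units [ 0.503 -0.371  0.002]
turn [-0.    -0.001 -0.85 ]
1.35
```

{"name": "arm_command", "arguments": {"commands": [[0.13,-0.09,0,0,0,-0.11,1],[0.25,-0.19,0,0,0,-0.22,1],[0.37,-0.28,0,0,0,-0.33,1],[0.503,-0.37,0,0,0,-0.44,1],[0.503,-0.37,0,0,0,-0.55,1]]}}

```text
clock: 1.98
ee_pos: [0.5413, -0.1136, 0.4502]
orientation: [-2.677, -1.643, 0.0]
wrist_force: [-0.2, 0.3, 0.2]
gripper_width: 0.0878
grip_force: 0.0
```

{"name": "arm_command", "arguments": {"commands": [[0,0,0,0,0,-0.1,1],[0,0,0,0,0,-0.2,1],[0,0,0,0,0,-0.3,1],[0,0,0,0,0,-0.3,1]]}}

```text
clock: 2.48
ee_pos: [0.5402, -0.1149, 0.4503]
orientation: [-2.23, -2.212, 0.001]
wrist_force: [-0.1, 0.5, -0.1]
gripper_width: 0.0878
grip_force: 0.0
```

Run:
```python
from h import *
step((.542,-.110,.35),np.pi/2); print(manip.observe()["clock"])
for n in("side","top"): cv2.imwrite(f"pics/{n}1.png",manip.grab_frame(n)[:,:,::-1])
print(proj("side",np.array([.542,-.11,.233])),proj("side",np.array(manip.observe()["ee_pos"])-[0,0,.182]))
```

```text
tcp [ 0.5402 -0.1149  0.4503] shift units [0.024 0.009 0.502]
turn [-0.001  0.    -0.005]
2.475
[341.14961013 140.75705042] [342.33184736 114.37400689]
```

View pics/side1.png

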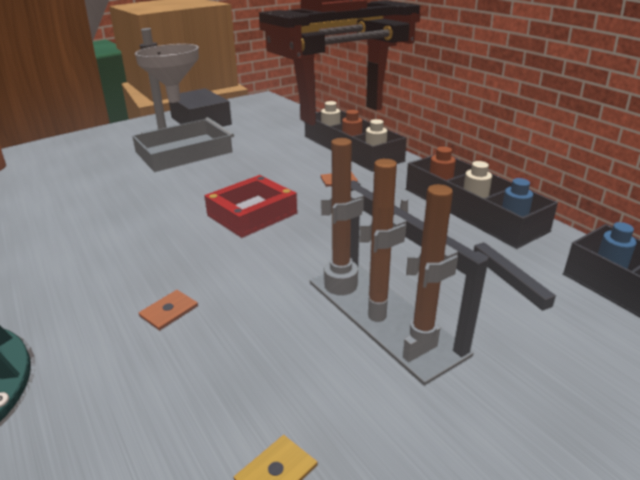

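The open fingers (tips near (307,120) and (375,105)) straddle the rammer's handle line at (342,142). Descending now.

{"name": "arm_command", "arguments": {"commands": [[0.024,0.009,0.15,0,0,0,1],[0.024,0.009,0.3,0,0,0,1],[0.024,0.009,0.42,0,0,0,1],[0.024,0.009,0.5,0,0,0,1],[0.024,0.009,0.5,0,0,0,1]]}}

```text
clock: 3.2
ee_pos: [0.5421, -0.1091, 0.3497]
orientation: [-2.228, -2.212, 0.002]
wrist_force: [-0.0, -0.2, 0.7]
gripper_width: 0.0878
grip_force: 0.0
```

Run:
```python
from h import *
step((.542,-.110,.35),np.pi/2)
a=manip.grab_frame("side")[40:340,200:520,::-1]; b=manip.grab_frame("top")[130:355,280:600,::-1]
cv2.imwrite("pics/c2.png",np.vstack([cv2.resize(a,(640,600))[:330],cv2.resize(b,(640,450))[:270]]))
```

```text
tcp [ 0.5421 -0.1091  0.3497] shift units [-0.005 -0.001 -0.002]
turn [-0.001 -0.001 -0.004]
```

View pics/c2.png

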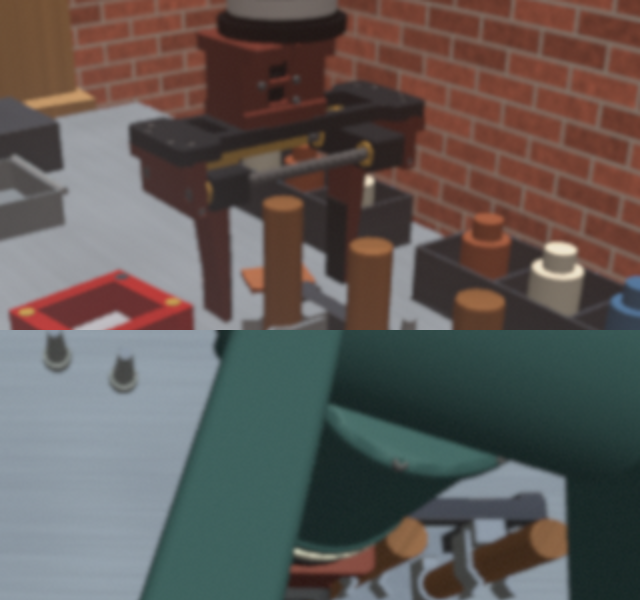

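The handle (top at crop (283,203)) stands between the fingers (crop x 215 and 343), clear of the neighbouring tool. Closing the gripper.

{"name": "arm_command", "arguments": {"commands": [[0,0,0,0,0,0,-1],[0,0,0,0,0,0,-1],[0,0,0,0,0,0,-1],[0,0,0,0,0,0,-1],[0,0,0,0,0,0,-1]]}}

```text
clock: 3.92
ee_pos: [0.5425, -0.109, 0.3507]
orientation: [-2.228, -2.215, -0.0]
wrist_force: [0.2, -0.1, 0.2]
gripper_width: 0.0415
grip_force: 0.0
```

{"name": "arm_command", "arguments": {"commands": [[0,0,0,0,0,0,-1],[0,0,0,0,0,0,-1],[0,0,0,0,0,0,-1]]}}

```text
clock: 4.3
ee_pos: [0.5427, -0.109, 0.3507]
orientation: [2.228, 2.215, 0.0]
wrist_force: [1.0, -0.5, -0.8]
gripper_width: 0.0257
grip_force: 30.0
```

{"name": "arm_command", "arguments": {"commands": [[0,-0.03,0,0,0,0,-1],[0,-0.06,0,0,0,0,-1],[0,-0.09,0,0,0,0,-1],[0,-0.13,0,0,0,0,-1],[0,-0.17,0,0,0,0,-1]]}}

```text
clock: 4.92
ee_pos: [0.5078, -0.1088, 0.3506]
orientation: [-2.228, -2.215, 0.0]
wrist_force: [1.3, 0.5, -1.2]
gripper_width: 0.0258
grip_force: 30.0
```

{"name": "arm_command", "arguments": {"commands": [[0,-0.06,0,0,0,0,-1],[0,-0.12,0,0,0,0,-1],[0,-0.18,0,0,0,0,-1],[0,-0.18,0,0,0,0,-1],[0,-0.18,0,0,0,0,-1]]}}

```text
clock: 5.55
ee_pos: [0.4727, -0.1087, 0.3507]
orientation: [2.228, 2.214, 0.0]
wrist_force: [0.0, -0.6, -4.7]
gripper_width: 0.0256
grip_force: 30.0
```

Run:
```python
from h import *
print(manip.observe()["wrist_force"])
step((.543,.176,.425),np.pi/2)
a=manip.grab_frame("side")[40:340,200:520,::-1]
cv2.imwrite("pics/c3.png",cv2.resize(a,(640,600)))
```

```text
[ 0.02618845 -0.55494759 -4.72300553]
tcp [ 0.4727 -0.1087  0.3507] shift units [ 1.426  0.343 -0.371]
turn [ 0.    -0.    -0.004]
```

View pics/c3.png

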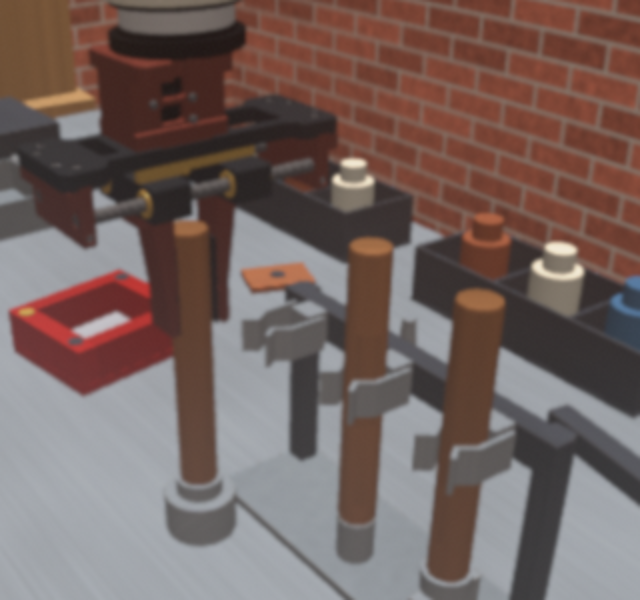

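The rammer is out of its clip and held (top at crop (192,228), foot at (201,510)), and the other two tools are still in theirs. Lifting.

{"name": "arm_command", "arguments": {"commands": [[0,0,-0.1,0,0,0,-1],[0,0,-0.2,0,0,0,-1],[0,0,-0.3,0,0,0,-1],[0,0,-0.37,0,0,0,-1]]}}

```text
clock: 6.1
ee_pos: [0.473, -0.1087, 0.4256]
orientation: [2.227, 2.215, 0.001]
wrist_force: [0.4, 0.9, -3.7]
gripper_width: 0.0259
grip_force: 30.0
```

{"name": "arm_command", "arguments": {"commands": [[0.15,0.035,0,0,0,0,-1],[0.35,0.085,0,0,0,0,-1],[0.55,0.13,0,0,0,0,-1],[0.75,0.18,0,0,0,0,-1],[0.9,0.215,0,0,0,0,-1]]}}

```text
clock: 6.72
ee_pos: [0.517, 0.0728, 0.4245]
orientation: [-2.227, -2.216, -0.0]
wrist_force: [-0.1, -0.1, -4.0]
gripper_width: 0.0255
grip_force: 30.0
```

{"name": "arm_command", "arguments": {"commands": [[0.15,0.04,0,0,0,0,-1],[0.35,0.08,0,0,0,0,-1],[0.45,0.11,0,0,0,0,-1],[0.526,0.128,0,0,0,0,-1],[0.526,0.128,0,0,0,0,-1]]}}

```text
clock: 7.35
ee_pos: [0.543, 0.1765, 0.4245]
orientation: [2.227, 2.216, -0.001]
wrist_force: [-0.8, -0.4, -3.8]
gripper_width: 0.0254
grip_force: 30.0
```

Run:
```python
from h import *
step((.543,.176,.352),np.pi/2)
a=manip.grab_frame("side")[20:260,140:380,::-1]; b=manip.grab_frame("top")[180:340,140:300,::-1]
a=cv2.resize(a,(480,480));b=cv2.resize(b,(320,320))
cv2.imwrite("pics/c4.png",np.hstack([a,np.vstack([b,np.zeros((160,320,3),np.uint8)])]))
p=np.array(manip.observe()["ee_pos"]); p[2]-=.35
for z in(.225,.044,0): print(z,(proj("side",p+[0,0,z+.008])-[140,20])*2,(proj("top",p+[0,0,z+.008])-[140,180])*2)
```

```text
tcp [0.543  0.1765 0.4245] shift units [-0.002  0.     0.362]
turn [-0.     0.    -0.003]
0.225 [194.8344428   55.20684148] [31.76621264 72.01397628]
0.044 [213.89927284 264.6600295 ] [126.1741217  133.12681395]
0 [218.20175297 310.00878005] [141.74985549 143.22375538]
```

View pics/c4.png

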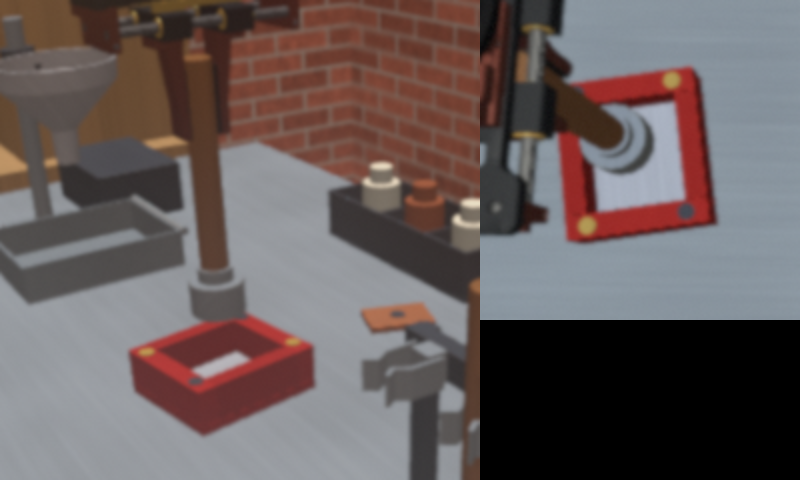

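The rammer hangs upright with its foot over the cavity (side crop foot at (217,300), box centre near (222,365); the top crop agrees). Lowering.

{"name": "arm_command", "arguments": {"commands": [[0,0,0.1,0,0,0,-1],[0,0,0.2,0,0,0,-1],[0,0,0.29,0,0,0,-1],[0,0,0.34,0,0,0,-1],[0,0,0.34,0,0,0,-1]]}}

```text
clock: 8.07
ee_pos: [0.5426, 0.1755, 0.3562]
orientation: [-2.228, -2.214, 0.002]
wrist_force: [-0.4, -0.3, -3.8]
gripper_width: 0.0258
grip_force: 30.0
```

{"name": "arm_command", "arguments": {"commands": [[0,0,0.007,0,0,0,-1],[0,0,0.014,0,0,0,-1],[0,0,0.018,0,0,0,-1],[0,0,0.018,0,0,0,-1]]}}

```text
clock: 8.57
ee_pos: [0.5428, 0.1762, 0.3532]
orientation: [2.228, 2.215, 0.0]
wrist_force: [0.8, -0.1, -4.3]
gripper_width: 0.0253
grip_force: 30.0
```

{"name": "arm_command", "arguments": {"commands": [[0,0,0.005,0,0,0,-1],[0,0,0.005,0,0,0,-1]]}}

```text
clock: 8.82
ee_pos: [0.5429, 0.1762, 0.3527]
orientation: [2.228, 2.215, 0.001]
wrist_force: [-1.9, -0.6, 1.1]
gripper_width: 0.0256
grip_force: 30.0
```

{"name": "arm_command", "arguments": {"commands": [[0,0,0.004,0,0,0,-1],[0,0,0.004,0,0,0,-1]]}}

```text
clock: 9.07
ee_pos: [0.543, 0.1762, 0.3527]
orientation: [2.227, 2.215, 0.002]
wrist_force: [-2.6, -1.9, 9.1]
gripper_width: 0.0255
grip_force: 30.0
```

Floor contact is confirmed by the wrist force. Easing off the press and opening.

{"name": "arm_command", "arguments": {"commands": [[0,0,-0.004,0,0,0,-1],[0,0,-0.004,0,0,0,0],[0,0,-0.004,0,0,0,1],[0,0,-0.004,0,0,0,1],[0,0,-0.004,0,0,0,1]]}}

```text
clock: 9.7
ee_pos: [0.5429, 0.1762, 0.352]
orientation: [-2.228, -2.215, -0.0]
wrist_force: [0.3, 1.0, -0.3]
gripper_width: 0.062
grip_force: 0.0
```

{"name": "arm_command", "arguments": {"commands": [[0,0,-0.004,0,0,0,1],[0,0,-0.004,0,0,0,1],[0,0,-0.004,0,0,0,1],[0,0,-0.004,0,0,0,1]]}}

```text
clock: 10.2
ee_pos: [0.5428, 0.1762, 0.3529]
orientation: [-2.228, -2.215, 0.0]
wrist_force: [0.5, 0.0, -0.7]
gripper_width: 0.0879
grip_force: 0.0
```

{"name": "arm_command", "arguments": {"commands": [[0,0,-0.1,0,0,0,1],[0,0,-0.25,0,0,0,1],[0,0,-0.4,0,0,0,1],[0,0,-0.5,0,0,0,1],[0,0,-0.5,0,0,0,1]]}}

```text
clock: 10.82
ee_pos: [0.5433, 0.1763, 0.4545]
orientation: [2.226, 2.214, 0.005]
wrist_force: [0.7, 0.7, 0.0]
gripper_width: 0.0881
grip_force: 0.0
```

Run:
```python
from h import *
a=manip.grab_frame("side")[20:420,140:540,::-1]
cv2.imwrite("pics/c5.png",cv2.resize(a,(600,600)))
for z in(.235,.054,.010): print(z,(proj("side",np.array([.543,.176,z]))-[140,20])*1.5)
```

```text
0.235 [152.08240572 107.57249785]
0.054 [165.71844849 253.48427392]
0.01 [168.76899316 284.97863086]
```

View pics/c5.png

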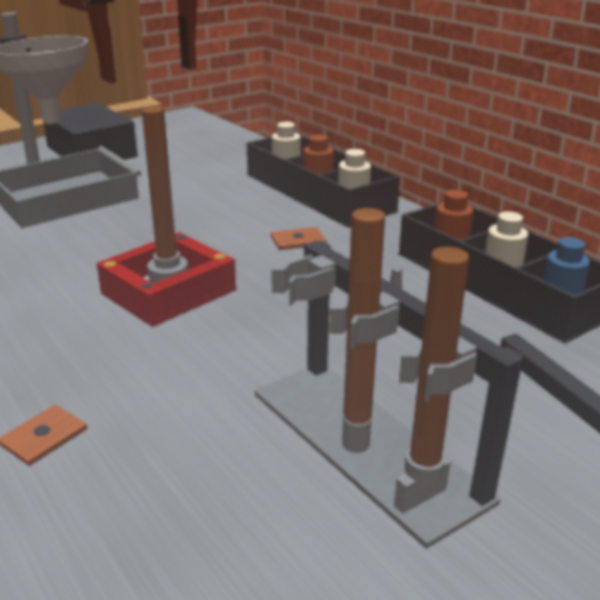

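The rammer stands upright in the cavity: top at crop (152,107), as predicted, and collar near (166,258). The gripper is clear and the peen rammer is still in its clip.

```bash
python3 -c "
from bench import manip
print(manip.job_done())"
```

```text
the job is handed in; nothing more can be done
None
```

The flat-butted rammer is out of its clip and standing upright on the floor of the red core box's cavity. It was lowered to floor contact before release, the peen rammer is still in its clip, and the job was handed in at about 11 s; no verdict was returned.

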